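# Refit the strainer cones in a bench filter and lock its bowl

### The arm

A 6-joint arm with a two-finger parallel gripper is mounted at the origin on a cart in front of the work surface, level with it; the furniture and walls round the work are solid. World frame = base frame: x ahead of the robot, y to its left, z up, the work surface at z = 0. Lengths are in m, angles in rad, forces in N, time in s.
With the tool pointing down it reaches from about 0.275 to 0.85 m from the base axis. Payload 5.2 kg.
Tool frame: the origin (TCP) lies at the very end of the fingers, on their centre line; the grasp point (between the pads) lies 19 mm behind it; z points along the fingers, y is the line along which they close (so a half turn about z gives the same grasp; the last joint's range is limited). The gripper opens to 85 mm and grips with 20 to 120 N. Pads are 22 mm wide; open, the fingers measure 114 mm over their backs; the gripper's body (76 mm by 85 mm) begins 54 mm behind the grasp point. The pads swing forward as they close: fully open they stand 13 mm farther back than shut.
Start: joints at [-1.453, 0.259, 1.535, -0, 1.348, -0.203], TCP at [0.173, -0.522, 0.231] pointing down, gripper open.
Joint ranges: [-3.14, 3.14], [-0.91, 2.08], [0.19, 2.58], [-1.22, 4.36], [0.22, 2.71], [-3.12, 3.12]. Speed limits (rad/s): [2.57, 2.57, 3.14, 3.14, 3.14, 3.14].

### API

Orientations are given as a unit quaternion [w, x, y, z].
In Python, from rig import r gives the robot as it stands.
- The arm moves only by the tool step_arm, never from a script. Its argument "motion" is a list of rows, each a list of 3 entries, a list of its own where there are three numbers: the shift along the world's x, y, z in cm, then the turn about the world's z in rad, then the opening, from 0 (shut) to 1 (fully open). A call has 1 to 10 rows; each row shifts and turns the commanded pose from where the row before left it; what a row does not reach is not made up. A row lasts 1/10 s, in which the tool goes at most 50 mm and 8.59 degrees, less where a joint would pass 70% of its speed; a pose out of reach is approached as far as the arm can. A call with a gripper value outside its range is refused whole. The fingers move at their own pace and stop on an object; "force" is the grip in N (left out, the last holds). Time passes only in rows, so rows that do not move let the fingers close. It gives the time, the measured TCP pose, the force, the opening and the grip force at its end, in the units of the state.
- r.get_obs(): the state, without advancing time (a new reading comes with each control period).
- r.grab_frame(name): name is "side" or "top"; returns a dict with "image" (420x560x3 uint8, red, green, blue), "fovy" (degrees; the focal length in pixels is half the picture's height over the tangent of half this angle, whatever the lens; pixels are square), "cx", "cy" (the principal point, pixels), "R" (3x3) and "t" (3): a world point X has camera coordinates R X + t. Camera axes: x right, y down, z forward; pixel columns grow to the right and rows downward; lengths in m; the calibration is good to about 2 mm. A picture is of the moment at which its call begins. There is no depth.
- r.close_job(): hands the job in; it is judged then, once.
The state is a dict: "clock": time; "q": joint angles; "qvel": joint speeds; "joint_torque": joint torques, N m; "tool_pos": TCP position; "orientation": TCP orientation; "force": force on the tool from outside, world axes, zero at the start; "moment": the same for the moment, N m; "finger_gap": finger opening in m; "grasp_force": force on a finger pad.
Only numpy, scipy, OpenCV 4.12 (cv2) and the standard library are available. Lean on these libraries where they do the work, as an engineer would, in place of code of your own. Each camera call takes 0.05 s, during which the arm holds its last target. There are 200 camera calls.

### The job

Service the bench water filter: twist its clear bowl off and stand it mouth down on the bench. Nest all the clean strainer cones laid out on the bench, crown up, over the cage of the filter, one over another in any order, each straight and fully down but with only a light push so that none is jammed. Then put the bowl back over them, its lugs through the gaps of the collar, press it down on the seal and turn it clockwise (seen from above) up to its stop so that it is locked, and leave the other things on the bench where they are.

Things in the scene. Friction and masses are not known exactly. Their poses are not given: they have to be found in the camera images.
- filter_base: filter head, fixed: round grey casting 124 mm across, flat seat 20 mm above the bench, brass hose tails at its back (+x, to 80 mm from the axis). In the middle a chamfered spigot (radius 34 mm, top 34 mm above the bench) and on it the tapered cage. Origin: centre of the underside, bench height; z up; x: line along which the bowl's bar lies when locked
- claw_gap (a point): middle of one of the two gaps, 49 degrees wide, in the collar of two aluminium claws round the seat; the other lies across from it. The gaps lie 55 degrees anticlockwise (from above) of the filter's +x and -x, this one of +x, 49 mm from the axis. The claws overhang inwards to 44.5 mm from the axis, underside 30 mm, top 36 mm above the bench
- cage_top (a point): centre of the flat top of the tapered cage on the filter's axis, 67 mm above the bench; 31 mm across there, 12 degrees taper like the cones. The first cone sits fully down with its rim 39 to 42 mm above the bench, each further one 17 to 19 mm higher. A push of some 5 N on the crown seats a cone; 30 N or more may wedge and jam it
- bowl: clear plastic bowl, open below: 78 mm outside, bore 72 mm, 146 mm high; at its black rim two lugs 20 mm wide, 6 mm thick, 1 to 7 mm above the rim, reaching 51 mm from the axis along its +x and -x. About 300 g. Origin: centre of the open rim; z up. Half turns are alike. Starts locked: x along the filter's x, rim 23 mm above the bench, lugs pressed up under the claws
- bowl_bar (a point): middle of the top of the bowl's black grip bar, 170 mm above the rim; the bar lies along the bowl's x, 56 mm long, 14 mm thick, 24 mm high. Turn it 55 degrees anticlockwise from locked: the lugs are in the gaps (play 10 degrees) and the bowl lifts out. To lock: lower it so, press it down 5 mm onto the seal, turn 55 degrees clockwise; the stop is 0 to 5 degrees beyond
- seal (a joint): sprung rubber ring on the seat under the bowl's rim, downwards positive (m): 0 under the locked bowl, -0.003 when free (its top then 26 mm above the bench), +0.0025 pressed right down. 2500 N/m from free, so pressing the bowl down takes about 10 N beyond its weight
- clear_patch (a point): a point on the bench, centre of a clear patch some 15 cm across where the bowl can stand meanwhile. Tall things near the work: a pouch 18 cm high just left of the filter, a cabinet 17 cm high behind it, a press to the right of the cones
- cone0: strainer cone, all alike, maybe absent: hollow grey plastic, gauze panels, open end down. 58 mm high, rim 52 mm across; flank tapers 12 degrees to 31 mm across at 44 mm above the rim; above it a solid round crown 23 mm across, 14 mm high, to grip. 40 g, wall 3.6 mm: fully down over another, its rim is 17 to 19 mm above that rim. Origin: centre of the open rim; z to the crown
- cone1: strainer cone, all alike, maybe absent: hollow grey plastic, gauze panels, open end down. 58 mm high, rim 52 mm across; flank tapers 12 degrees to 31 mm across at 44 mm above the rim; above it a solid round crown 23 mm across, 14 mm high, to grip. 40 g, wall 3.6 mm: fully down over another, its rim is 17 to 19 mm above that rim. Origin: centre of the open rim; z to the crown
- cone2: strainer cone, all alike, maybe absent: hollow grey plastic, gauze panels, open end down. 58 mm high, rim 52 mm across; flank tapers 12 degrees to 31 mm across at 44 mm above the rim; above it a solid round crown 23 mm across, 14 mm high, to grip. 40 g, wall 3.6 mm: fully down over another, its rim is 17 to 19 mm above that rim. Origin: centre of the open rim; z to the crown
- cone3: strainer cone, all alike, maybe absent: hollow grey plastic, gauze panels, open end down. 58 mm high, rim 52 mm across; flank tapers 12 degrees to 31 mm across at 44 mm above the rim; above it a solid round crown 23 mm across, 14 mm high, to grip. 40 g, wall 3.6 mm: fully down over another, its rim is 17 to 19 mm above that rim. Origin: centre of the open rim; z to the crown
- tape_elec: roll of black tape lying flat, 62 mm across, 19 mm high; a bystander. Origin: middle of its underside
- polish_bar: brown bar of polishing compound, 70 x 35 x 28 mm; a bystander. Origin: middle of its underside
- rubber_eraser: pink eraser, 50 x 22 x 12 mm; a bystander. Origin: middle of its underside

How it is judged:
On the way, in this order (a step that is already met when the one before it is completed fails the run):
1. the bowl is off and stands mouth down on the bench, clear of the filter (horizontal distance between bowl and filter_base above 0.11 m and height (world z) of bowl below 0.008 m and angle between bowl's own z axis and vertical below 0.08 rad), for 0.2 s.
2. all the cones are nested on the cage, straight and fully down (horizontal distance between each of cone0, cone1, cone2, cone3 and cage_top below 0.006 m and angle between each of cone0, cone1, cone2, cone3's own z axis and vertical below 0.07 rad and height (world z) of cone0 between 0.036 and 0.108 m and (z of cone0 in the frame of filter_base between 0.036 and 0.0455 m or z of cone0 in the frame of cone1 between 0.0145 and 0.0205 m or z of cone0 in the frame of cone2 between 0.0145 and 0.0205 m or z of cone0 in the frame of cone3 between 0.0145 and 0.0205 m) and height (world z) of cone1 between 0.036 and 0.108 m and (z of cone1 in the frame of filter_base between 0.036 and 0.0455 m or z of cone1 in the frame of cone0 between 0.0145 and 0.0205 m or z of cone1 in the frame of cone2 between 0.0145 and 0.0205 m or z of cone1 in the frame of cone3 between 0.0145 and 0.0205 m) and height (world z) of cone2 between 0.036 and 0.108 m and (z of cone2 in the frame of filter_base between 0.036 and 0.0455 m or z of cone2 in the frame of cone0 between 0.0145 and 0.0205 m or z of cone2 in the frame of cone1 between 0.0145 and 0.0205 m or z of cone2 in the frame of cone3 between 0.0145 and 0.0205 m) and height (world z) of cone3 between 0.036 and 0.108 m and (z of cone3 in the frame of filter_base between 0.036 and 0.0455 m or z of cone3 in the frame of cone0 between 0.0145 and 0.0205 m or z of cone3 in the frame of cone1 between 0.0145 and 0.0205 m or z of cone3 in the frame of cone2 between 0.0145 and 0.0205 m)), for 0.2 s.
At the end, for the whole second after the job is handed in: every cone on the axis (6 mm), upright (0.07 rad) and fully down: rim 36 to 45.5 mm above the bench on the cage, or 14.5 to 20.5 mm above another cone's rim; the bowl over them within 5 mm, rim under 24.5 mm, its bar within 0.21 rad of the filter's x, at rest (all of step 2 and angle between the x axis of bowl and the x axis of filter_base, either way round below 0.21 rad and z of bowl in the frame of filter_base below 0.0245 m and horizontal distance between bowl and filter_base below 0.005 m and angle between bowl's own z axis and vertical below 0.04 rad and linear speed of bowl below 0.02 m/s); the robot touches nothing.
It fails at once if a cone is pressed harder than a light push (30 to 45 N of push: over 120 N of wedging force, all contacts added up, on the cage or on another cone) and jams (contact force between cone0 and cone1 above 120 N or contact force between any of cone0, cone1 and cone2 above 120 N or contact force between any of cone0, cone1, cone2 and cone3 above 120 N or contact force between any of cone0, cone1, cone2, cone3 and filter_base above 100 N).
It fails at once if a bystander (tape roll, bar, eraser) is shifted more than 6 cm (distance of any of tape_elec, polish_bar, rubber_eraser from where it was at the start of the episode above 0.06 m).
Of cone0, cone1, cone2, cone3 only 2 to 4 are there at a start; the rules pass over those that are not, and their reading is None.
At some moment in a run one of cone0, cone1, cone2, cone3 may be knocked a few centimetres aside while the robot is not near it.
It also fails if it takes over 210 s, if anything falls off the work surface, if the arm or the gripper's body presses on something with over 40 N, if the wrist force passes 120 N, or if a joint passes its speed limit or range.

## Working session

There is one attempt and no reset: what is moved stays moved. The work goes in short steps, Python scripts to look and compute and a tool call to move; the robot and the scene stay as the last step left them, time stands still between calls to the robot, and variables do not carry over. Pictures are saved under pics/ and viewed, at most 14 in all, crops included, and the job is handed in when it is done.

Besides the shell and the picture viewer there is one more tool, called after "Emit:" by a JSON object that holds its "name" and its "arguments". step_arm: Moves the arm, as the interface text tells. Its arguments: {"type":"object","properties":{"motion":{"type":"array"},"force":{"type":"number"}},"required":["motion"]}

```bash
mkdir -p pics; ls; cat > h.py <<'E'
import numpy as np, cv2
from rig import r
def grab(n, fn=None):
    f=r.grab_frame(n); f['f']=f['image'].shape[0]/2/np.tan(np.radians(f['fovy'])/2)
    f['R']=np.array(f['R']); f['t']=np.array(f['t'])
    if fn: cv2.imwrite('pics/'+fn, cv2.cvtColor(f['image'],cv2.COLOR_RGB2BGR))
    return f
def proj(f,X):
    c=np.atleast_2d(X)@f['R'].T+f['t']; return c[:,:2]/c[:,2:]*f['f']+[f['cx'],f['cy']]
def back(f,u,v,z):
    d=f['R'].T@np.array([(u-f['cx'])/f['f'],(v-f['cy'])/f['f'],1]); o=-f['R'].T@f['t']
    return o+d*(z-o[2])/d[2]
E
python3 - <<'E'
from h import *
for n in('top','side'):
    f=grab(n,n+'0.png'); print(n,{k:f[k] for k in f if k!='image'}, 'campos',-f['R'].T@f['t'])
print(r.get_obs())
E
```

```text
pics
top {'fovy': 56.43818123504901, 'cx': 279.388488911088, 'cy': 209.9809360375841, 'R': array([[-0.00190601, -0.99999062, -0.00388871],
       [-0.997146  ,  0.00219405, -0.07546546],
       [ 0.07547328,  0.00373377, -0.99714083]]), 't': array([-0.01068742,  0.48733664,  1.20092814]), 'f': np.float64(391.3351966776967)} campos [ 0.39528742 -0.01624056  1.23423001]
side {'fovy': 47.0666654686399, 'cx': 275.6379016211184, 'cy': 205.7144206730232, 'R': array([[ 0.99679128, -0.07619215,  0.02453355],
       [-0.01891594, -0.5220392 , -0.85271171],
       [ 0.07777741,  0.84951152, -0.52180537]]), 't': array([-0.49781288,  0.1002547 ,  1.19530954]), 'f': np.float64(482.1995953337189)} campos [ 0.40514388 -1.00102178  0.72142041]
{'clock': 0.1, 'q': array([-1.45281269e+00,  2.59268612e-01,  1.53600246e+00,  1.75595535e-05,
        1.34801267e+00, -2.02812332e-01]), 'qvel': array([ 0.00057103, -0.00257373, -0.00187435, -0.00134386, -0.00048978,
       -0.00039729]), 'joint_torque': array([ 2.93404046e-03, -4.46969068e+01, -2.91247290e+01, -1.82193994e-04,
        6.31947216e-03, -1.66584374e-05]), 'tool_pos': array([ 0.17338986, -0.52143689,  0.23054708]), 'orientation': array([-8.44420488e-04,  9.87163757e-01,  1.59709117e-01,  4.44058941e-05]), 'force': array([ 0.44789885, -0.39181489, -0.5213104 ]), 'moment': array([ 0.03603104, -0.03505474,  0.04875015]), 'grasp_force': 0.0, 'finger_gap': 0.0854092444187673}
```

View pics/top0.png

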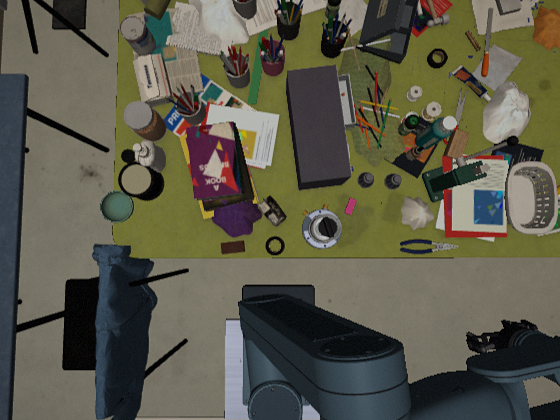

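View pics/side0.png

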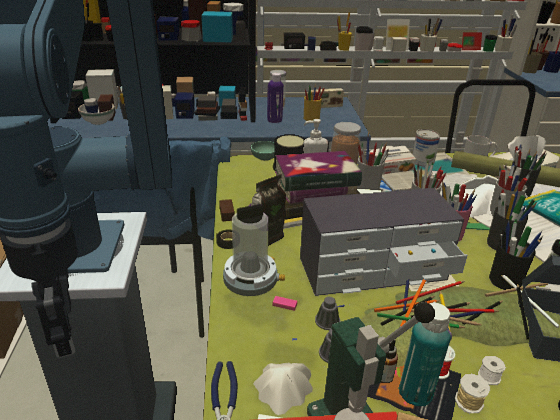

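Top: filter at (322,229), cones near (365,180) and (393,180), tape (275,245), polish bar (232,247), eraser (350,206). Side: filter (250,270), cones (328,312) and (328,345). Enlarging the work area.

```bash
python3 - <<'E'
import cv2
t=cv2.imread('pics/top0.png');s=cv2.imread('pics/side0.png')
cv2.imwrite('pics/topz.png',cv2.resize(t[140:265,280:445],None,fx=4.7,fy=4.7,interpolation=cv2.INTER_CUBIC))
cv2.imwrite('pics/sidez.png',cv2.resize(s[190:400,205:405],None,fx=2.85,fy=2.85,interpolation=cv2.INTER_CUBIC))
E
```

```text
(no output)
```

View pics/topz.png

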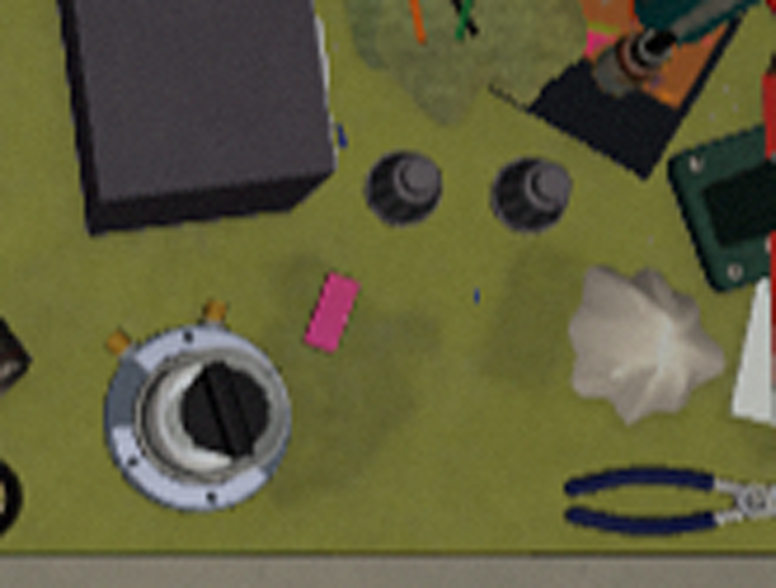

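View pics/sidez.png

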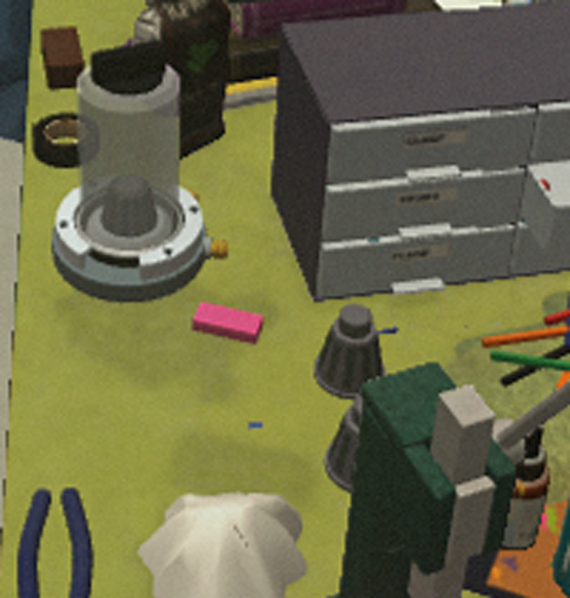

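Two cones only: crowns at zoomed (417,180) and (548,183); filter axis about zoomed (198,418), bar running to the upper left, tails toward +x, gaps at left and lower right. Clear patch around zoomed (420,390). Now measuring precisely.

```bash
python3 - <<'E'
from h import *
from scipy.optimize import minimize
t=grab('top'); s=grab('side')
z=lambda u,v:(280+u/4.7-.4,140+v/4.7-.4); zs=lambda u,v:(205+u/2.85-.3,190+v/2.85-.3)
for n,p in(('c0',(417,180)),('c1',(548,183))): print(n,'top',back(t,*z(*p),.058))
print('c0 side',back(s,*zs(354,317),.058))
print('filter seat c',back(t,*z(198,418),.02),'side',back(s,*zs(128,245),.02))
b1,b2=back(t,*z(207,366),.193),back(t,*z(248,456),.193); print('bar',b1,b2,(b1+b2)/2,np.degrees(np.arctan2(*(b1-b2)[[1,0]])))
hsv=cv2.cvtColor(t['image'],cv2.COLOR_RGB2HSV).astype(int)
# fit ring outline: base non-green (sat low) blob
S=hsv[...,1]; m=((S<110)).astype(np.uint8); roi=np.zeros_like(m); roi[200:255,298:346]=1; m*=roi
n,l,st,c=cv2.connectedComponentsWithStats(m); i=1+st[1:,4].argmax()
cnt=max(cv2.findContours((l==i).astype(np.uint8),cv2.RETR_EXTERNAL,cv2.CHAIN_APPROX_NONE)[0],key=len)
e=cv2.fitEllipse(cv2.convexHull(cnt)); print('ellipse',e, back(t,*e[0],.015), 'expected diam px',.124*t['f']/1.21)
br=(hsv[...,0]>8)&(hsv[...,0]<24)&(S>130)&(roi>0)
n,l,st,c=cv2.connectedComponentsWithStats(br.astype(np.uint8)); fc=back(t,*e[0],.015)
for k in range(1,n):
    if st[k,4]>3: p=back(t,*c[k],.01); print('brass',st[k,4],c[k],p,np.linalg.norm((p-fc)[:2]),np.degrees(np.arctan2(*(p-fc)[[1,0]])))
for n,p in(('gapL',(118,396)),('gapR',(270,460)),('paper edge',(570,340)),('eraser',(332,312)),('plier',(570,490)),('edge',(400,550))): print(n,back(t,*z(*p),0.02))
E
```

```text
c0 top [ 0.5812259  -0.28153353  0.058     ]
c1 top [ 0.57906199 -0.36585236  0.058     ]
c0 side [ 0.58286775 -0.28882458  0.058     ]
filter seat c [ 0.42923163 -0.14280455  0.02      ] side [ 0.42816983 -0.15747405  0.02      ]
bar [ 0.45382953 -0.13016634  0.193     ] [ 0.40290248 -0.15277084  0.193     ] [ 0.428366   -0.14146859  0.193     ] 23.934532487383994
ellipse ((321.2979431152344, 228.37030029296875), (40.22415542602539, 41.0541877746582), 154.27203369140625) [ 0.42988992 -0.14199413  0.015     ] expected diam px 40.103772221516024
brass 17 [325.35294118 205.52941176] [ 0.50164296 -0.15594681  0.01      ] 0.0730970295633034 -11.004081833200162
brass 16 [304.6875 212.3125] [ 0.4804439 -0.090958   0.01     ] 0.07183586115480885 45.271927572783056
gapL [ 0.44384991 -0.09016273  0.02      ]
gapR [ 0.40151304 -0.18989597  0.02      ]
paper edge [ 0.4802566  -0.38911689  0.02      ]
eraser [ 0.49918376 -0.23219587  0.02      ]
plier [ 0.38147324 -0.38661695  0.02      ]
edge [ 0.34249139 -0.27430817  0.02      ]
```

Bowl axis ≈ (0.429, −0.142), filter yaw ≈ 17–24°, bar top consistent with the axis to 1 mm. Moving above the bar.

Emit:
{"name": "step_arm", "arguments": {"motion": [[[2.5, 3.8, 0.5], 0, 1], [[2.5, 3.8, 0.5], 0, 1], [[2.5, 3.8, 0], 0, 1], [[2.5, 3.8, 0], 0, 1], [[2.6, 3.8, 0], 0.03, 1], [[2.6, 3.8, 0], 0, 1], [[2.6, 3.8, 0], 0, 1], [[2.6, 3.8, 0], 0, 1], [[2.6, 3.8, 0], 0, 1], [[2.6, 3.8, 0], 0, 1]]}}

```text
clock: 1.2
tool_pos: [0.4301, -0.1402, 0.2414]
orientation: [0.0, 0.985, 0.174, 0.0]
force: [0.7, -0.3, 0.2]
finger_gap: 0.0856
grasp_force: 0.0
```

```bash
python3 - <<'E'
from h import *
s=grab('side'); im=cv2.cvtColor(s['image'],cv2.COLOR_RGB2BGR)
c=np.array([.429,-.142,0])
def line(P,col):
    p=proj(s,np.array(P)); p=((p-[190,130])*4).astype(int); cv2.polylines(big,[p.reshape(-1,1,2)],False,col,1)
big=cv2.resize(im[130:280,190:320],None,fx=4,fy=4,interpolation=cv2.INTER_CUBIC)
for yaw,col in((17,(0,0,255)),(23,(255,0,0))):
    a=np.radians(yaw);R=np.array([[np.cos(a),-np.sin(a),0],[np.sin(a),np.cos(a),0],[0,0,1]])
    line([c+R@np.array(v) for v in[(-.028,-.007,.193),(.028,-.007,.193),(.028,.007,.193),(-.028,.007,.193),(-.028,-.007,.193)]],col)
th=np.linspace(0,6.3,60)
for rr,z in((.062,.02),(.039,.169)): line(c+np.c_[rr*np.cos(th),rr*np.sin(th),z+0*th],(0,255,0))
cv2.imwrite('pics/s1.png',big)
E
```

```text
(no output)
```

View pics/s1.png

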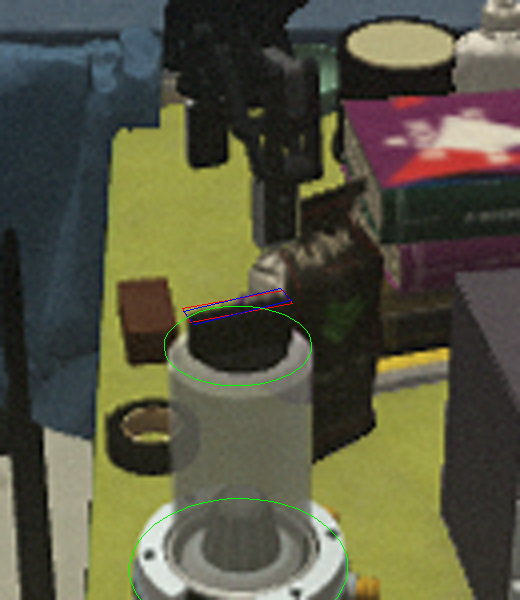

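Overlay fits: predicted bar rectangle at (183–290, 290–322) lies on the bar top, base circle on the casting. Descend and grip the bar.

Emit:
{"name": "step_arm", "arguments": {"motion": [[[-0.1, -0.2, -2], 0, 1], [[0, 0, -2], 0, 1], [[0, 0, -1.5], 0, 1], [[0, 0, -1], 0, 1], [[0, 0, 0], 0, 0], [[0, 0, 0], 0, 0], [[0, 0, 0], 0, 0], [[0, 0, 0], 0, 0], [[0, 0, 0], 0, 0], [[0, 0, 0], 0, 0]], "force": 60}}

```text
clock: 2.25
tool_pos: [0.4287, -0.1442, 0.177]
orientation: [0.0, 0.985, 0.175, 0.0]
force: [-1.3, -0.4, 3.8]
finger_gap: 0.0124
grasp_force: 61.8
```

Emit:
{"name": "step_arm", "arguments": {"motion": [[[0, 0, -0.1], 0, 0], [[0, 0, 0], 0.096, 0], [[0, 0, 0], 0.096, 0], [[0, 0, 0], 0.096, 0], [[0, 0, 0], 0.096, 0], [[0, 0, 0], 0.096, 0], [[0, 0, 0], 0.096, 0], [[0, 0, 0], 0.096, 0], [[0, 0, 0], 0.096, 0], [[0, 0, 0], 0.096, 0]]}}

```text
clock: 3.25
tool_pos: [0.4297, -0.1446, 0.1763]
orientation: [0.002, 0.82, 0.572, 0.001]
force: [1.6, -0.1, 5.5]
finger_gap: 0.0122
grasp_force: 62.1
```

Emit:
{"name": "step_arm", "arguments": {"motion": [[[0, 0, 0], 0.096, 0], [[0, 0, 0], 0, 0], [[0, 0, 0.4], 0, 0], [[0, 0, 0.4], 0, 0]]}}

```text
clock: 3.65
tool_pos: [0.4281, -0.1436, 0.183]
orientation: [-0.001, 0.793, 0.609, -0.0]
force: [1.1, 0.5, -2.9]
finger_gap: 0.0123
grasp_force: 60.9
```

Emit:
{"name": "step_arm", "arguments": {"motion": [[[0, 0, 0.8], 0, 0], [[0, 0, 1], 0, 0], [[0, 0, 1.5], 0, 0], [[0, 0, 2], 0, 0], [[0, 0, 2], 0, 0], [[0, 0, 1], 0, 0]]}}

```text
clock: 4.25
tool_pos: [0.4289, -0.1443, 0.2684]
orientation: [0.001, 0.793, 0.609, 0.0]
force: [-0.6, -0.2, -2.8]
finger_gap: 0.0124
grasp_force: 61.0
```

```bash
python3 - <<'E'
from h import *
s=grab('side'); t=grab('top'); print(r.get_obs()['tool_pos'])
a=cv2.cvtColor(s['image'],cv2.COLOR_RGB2BGR)[110:400,190:400]; b=cv2.cvtColor(t['image'],cv2.COLOR_RGB2BGR)[140:265,270:420]
a=cv2.resize(a,None,fx=2,fy=2); b=cv2.resize(b,None,fx=2.5,fy=2.5)
c=np.zeros((580,800,3),np.uint8); c[:580,:420]=a; c[:b.shape[0],422:797]=b[:,:375]
cv2.imwrite('pics/m2.png',c)
E
```

```text
[ 0.42906334 -0.14440483  0.26786534]
```

View pics/m2.png

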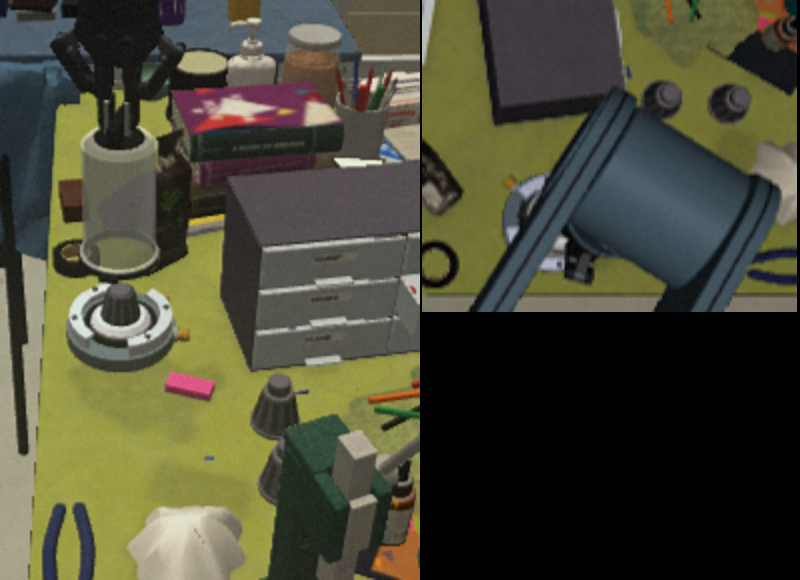

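Bowl is off and held (rim ring at (120,250)), filter clear below, cones still at (278,400) and (275,470). Carry the bowl to about (0.42, −0.305).

Emit:
{"name": "step_arm", "arguments": {"motion": [[[-0.2, -3.2, 0], 0, 0], [[-0.2, -3.2, 0], 0, 0], [[-0.2, -3.2, 0], 0, 0], [[-0.2, -3.2, -1], 0, 0], [[-0.1, -3.2, -2], 0, 0], [[0, 0, -3], 0, 0], [[0, 0, -2.4], 0, 0], [[0, 0, -1.5], 0, 0], [[0, 0, -1], 0, 0], [[0, 0, 0], 0, 0]]}}

```text
clock: 5.35
tool_pos: [0.4188, -0.3035, 0.156]
orientation: [-0.001, 0.793, 0.609, -0.0]
force: [-0.3, -0.3, -3.4]
finger_gap: 0.0125
grasp_force: 61.0
```

Emit:
{"name": "step_arm", "arguments": {"motion": [[[0, 0, -0.3], 0, 0], [[0, 0, -0.2], 0, 0], [[0, 0, 0], 0, 0]]}}

```text
clock: 5.65
tool_pos: [0.4199, -0.3047, 0.1544]
orientation: [0.002, 0.793, 0.61, -0.0]
force: [-3.4, 0.7, 9.0]
finger_gap: 0.0122
grasp_force: 62.7
```

Emit:
{"name": "step_arm", "arguments": {"motion": [[[0, 0, 0.1], 0, 0.3], [[0, 0, 0], 0, 0.6], [[0, 0, 0], 0, 1], [[0, 0, 1], 0, 1], [[0, 0, 3], 0, 1], [[0, 0, 4], 0, 1], [[0, 0, 4], 0, 1]]}}

```text
clock: 6.35
tool_pos: [0.4192, -0.3036, 0.2749]
orientation: [-0.0, 0.793, 0.609, 0.0]
force: [1.2, -0.0, 1.5]
finger_gap: 0.0857
grasp_force: 0.0
```

```bash
python3 - <<'E'
from h import *
s=grab('side','s3.png'); t=grab('top','t3.png'); print(r.get_obs()['tool_pos'])
a=cv2.cvtColor(s['image'],cv2.COLOR_RGB2BGR)[150:400,200:400]; b=cv2.cvtColor(t['image'],cv2.COLOR_RGB2BGR)[140:265,270:420]
a=cv2.resize(a,None,fx=2,fy=2); b=cv2.resize(b,None,fx=2.6,fy=2.6)
c=np.zeros((500,792,3),np.uint8); c[:,:400]=a; c[:b.shape[0],402:402+b.shape[1]]=b
cv2.imwrite('pics/m3.png',c)
E
```

```text
[ 0.42161231 -0.30617753  0.28008077]
```

View pics/m3.png

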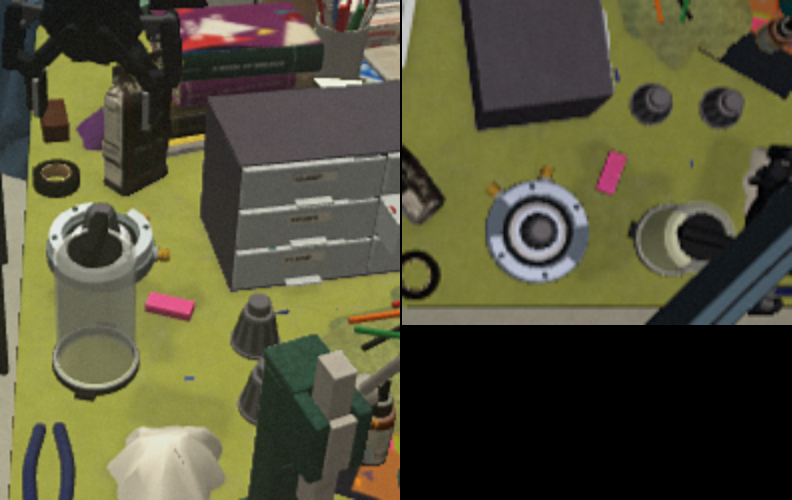

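Bowl stands upright on the patch; cage visible at (540,231) in the right panel, cones at (652,103) and (722,106). Fit cone and cage positions from silhouettes.

```bash
cat >> h.py <<'E'
th=np.linspace(0,2*np.pi,48)
RINGS=[(.026,0),(.0155,.044),(.0115,.044),(.0115,.058)]
def conesil(f,x,y,z0,sc=8,rings=RINGS):
    P=np.vstack([np.c_[x+q*np.cos(th),y+q*np.sin(th),z0+h+0*th] for q,h in rings]); p=proj(f,P)
    n=len(th); hs=[cv2.convexHull((p[i*n:(i+2)*n]*sc).astype(np.float32)) for i in range(len(rings)-1)]
    return hs
def fitcone(f,x,y,z0=0,rings=RINGS,half=.05):
    "maximise contrast between dark inside and light outside"
    g=cv2.cvtColor(f['image'],cv2.COLOR_RGB2LAB).astype(np.float32)
    u,v=proj(f,[[x,y,z0+.03]])[0].astype(int); w=26
    hsv=cv2.cvtColor(f['image'],cv2.COLOR_RGB2HSV)
    sat=hsv[v-w:v+w,u-w:u+w,1].astype(np.float32)
    S=cv2.resize(sat,None,fx=4,fy=4,interpolation=cv2.INTER_LINEAR); best=(-1e9,)
    def score(dx,dy):
        m=np.zeros(S.shape,np.uint8)
        for h in conesil(f,x+dx,y+dy,z0,1,rings): cv2.fillConvexPoly(m,np.round(((h.reshape(-1,2)-[u-w,v-w]+.5)*4-.5)*16).astype(np.int32),1,shift=4)
        o=cv2.dilate(m,np.ones((13,13)))-m
        return S[o>0].mean()-S[m>0].mean()
    dx=dy=0.
    for st in(.004,.002,.001,.0005):
        c=[(score(dx+i*st,dy+j*st),dx+i*st,dy+j*st) for i in range(-3,4) for j in range(-3,4)]
        b=max(c); dx,dy=b[1:]
    return x+dx,y+dy,b[0]
E
python3 - <<'E'
from h import *
t=grab('top');s=grab('side')
for n,(x,y) in(('c0',(.581,-.282)),('c1',(.579,-.366))): print(n,'top',fitcone(t,x,y),'side',fitcone(s,x,y))
# cage top: dark disc
print('cage top', back(t,323.1,228.8,.067), back(t,270+(540-402)/2.6-.3,140+231/2.6-.3,.067))
g=cv2.cvtColor(t['image'],cv2.COLOR_RGB2GRAY)
c=cv2.HoughCircles(cv2.resize(g[200:256,295:350],None,fx=8,fy=8,interpolation=cv2.INTER_CUBIC),cv2.HOUGH_GRADIENT,1,20,param1=80,param2=25,minRadius=30,maxRadius=180)
for a in c[0][:8]: 
    u,v,R=295+a[0]/8-.44,200+a[1]/8-.44,a[2]/8
    print(u,v,R,'z.02',back(t,u,v,.02)[:2],R/391*1.2,'z.034',back(t,u,v,.034)[:2],'z.067',back(t,u,v,.067)[:2])
E
```

```text
c0 top (0.5844999999999999, -0.285, np.float32(102.90431)) side (0.5844999999999999, -0.285, np.float32(75.72989))
c1 top (0.5794999999999999, -0.37, np.float32(99.92476)) side (0.577, -0.3735, np.float32(37.6071))
cage top [ 0.4271241  -0.14198429  0.067     ] [ 0.42788171 -0.14102998  0.067     ]
321.7475 228.6225 11.1375 z.02 [ 0.42896417 -0.14286331] 0.034181587 z.034 [ 0.42857588 -0.14140336] z.067 [ 0.42766063 -0.13796204]
319.6225 230.7475 15.9125 z.02 [ 0.42239919 -0.13621654] 0.048836317 z.034 [ 0.42208659 -0.13483323] z.067 [ 0.42134976 -0.13157255]
325.3725 226.2475 15.175 z.02 [ 0.43629965 -0.15417211] 0.04657289 z.034 [ 0.43582678 -0.15258176] z.067 [ 0.43471216 -0.1488331 ]
324.2475 228.6225 13.475 z.02 [ 0.42894857 -0.15060791] 0.0413555 z.034 [ 0.42856046 -0.14905867] z.067 [ 0.42764563 -0.14540687]
321.9975 231.6225 16.7 z.02 [ 0.41967747 -0.14354383] 0.051253203 z.034 [ 0.41939625 -0.14207603] z.067 [ 0.41873339 -0.13861622]
319.2475 234.1225 13.0375 z.02 [ 0.41196472 -0.13495516] 0.040012788 z.034 [ 0.41177243 -0.13358639] z.067 [ 0.41131918 -0.13035999]
317.9975 227.9975 14.975 z.02 [ 0.43092342 -0.13126379] 0.04595908 z.034 [ 0.43051253 -0.12993758] z.067 [ 0.42954403 -0.12681151]
322.7475 225.6225 16.4125 z.02 [ 0.43825374 -0.14605661] 0.050370846 z.034 [ 0.43775834 -0.14455984] z.067 [ 0.43659062 -0.14103174]
```

```bash
python3 - <<'E'
from h import *
t=grab('top');s=grab('side')
P=lambda f:f['f']*0
def M(f): K=np.array([[f['f'],0,f['cx']],[0,f['f'],f['cy']],[0,0,1]]); return K@np.c_[f['R'],f['t']]
a=cv2.cvtColor(s['image'],cv2.COLOR_RGB2BGR)[290:420,300:420]; b=cv2.cvtColor(cv2.imread('pics/top0.png'),cv2.COLOR_BGR2RGB)[110:215,380:500][:,:,::-1]
a=cv2.resize(a,None,fx=3.3,fy=3.3,interpolation=cv2.INTER_CUBIC); b=cv2.resize(b,None,fx=3.3,fy=3.3,interpolation=cv2.INTER_CUBIC)
c=np.zeros((430,800,3),np.uint8); c[:a.shape[0],:a.shape[1]]=a; c[:b.shape[0],400:400+b.shape[1]]=b
cv2.imwrite('pics/press.png',c)
for pt,ps in(((422.2,175),(331.7,324.8)),):
    X=cv2.triangulatePoints(M(t),M(s),np.array(pt).reshape(2,1),np.array(ps).reshape(2,1)); X=X[:3,0]/X[3,0]; print(X,proj(t,X),proj(s,X))
E
```

```text
[ 0.56710595 -0.41903491  0.12593804] [[421.95200337 178.93795871]] [[336.07461943 324.17643189]]
```

View pics/press.png

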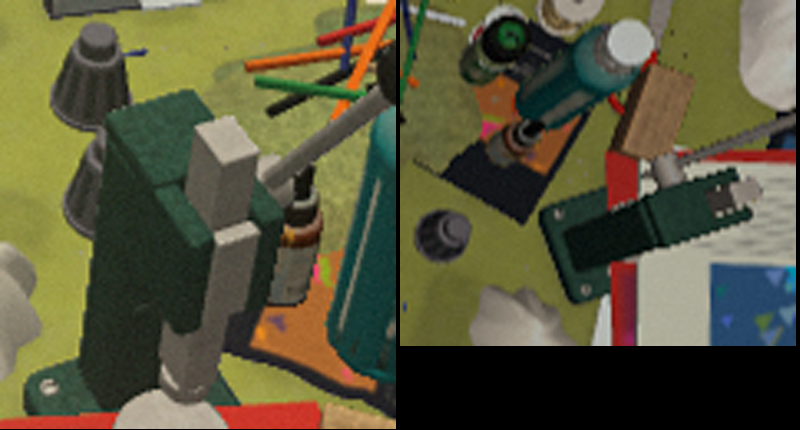

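Press's tall column starts beyond about y = −0.48 (crop (575–650, 240)), only its low base plate is nearer, so both cones are reachable with fingers closing along x. Go to cone 0.

Emit:
{"name": "step_arm", "arguments": {"motion": [[[3.2, 0.4, 0], 0, 1], [[3.2, 0.4, 0], 0, 1], [[3.2, 0.4, 0], 0, 1], [[3.2, 0.4, 0], 0, 1], [[3.4, 0.4, -2], 0, 1], [[0, 0, -4], 0, 1], [[0, 0, -4], 0, 1], [[0, 0, -4], 0, 1], [[0, 0, -3], 0, 1], [[0, 0, 0], 0, 1]]}}

```text
clock: 7.65
tool_pos: [0.5774, -0.2811, 0.0962]
orientation: [-0.007, 0.793, 0.609, -0.002]
force: [-0.8, 0.6, 1.0]
finger_gap: 0.0856
grasp_force: 0.0
```

```bash
python3 - <<'E'
from h import *
o=r.get_obs(); print(o['tool_pos'],o['force'],o['qvel'].round(3))
s=grab('side'); 
for c in((.584,-.285),(.579,-.371)): print(fitcone(s,*c))
print(r.get_obs()['tool_pos'])
E
```

```text
[ 0.57740302 -0.28109343  0.09624305] [-0.8274371   0.59370043  0.99166769] [ 0.001 -0.06  -0.089  0.002  0.061  0.   ]
(0.5844999999999999, -0.285, np.float32(75.74214))
(0.5785, -0.37, np.float32(37.732796))
[ 0.57922654 -0.28237126  0.0996695 ]
```

Emit:
{"name": "step_arm", "arguments": {"motion": [[[0.3, -0.1, -2], 0, 1], [[0, 0, -1.5], 0, 1], [[0, 0, -0.8], 0, 1], [[0, 0, 0], 0, 1], [[0, 0, 0], 0, 1]]}}

```text
clock: 8.2
tool_pos: [0.5847, -0.2851, 0.061]
orientation: [0.0, 0.793, 0.609, 0.0]
force: [-0.2, 0.3, 0.2]
finger_gap: 0.0853
grasp_force: 0.0
```

Emit:
{"name": "step_arm", "arguments": {"motion": [[[0, 0, -1.3], 0, 1], [[0, 0, 0], 0, 0.4], [[0, 0, 0], 0, 0], [[0, 0, 0], 0, 0], [[0, 0, 0], 0, 0], [[0, 0, 0], 0, 0], [[0, 0, 0], 0, 0]], "force": 30}}

```text
clock: 8.9
tool_pos: [0.5846, -0.2851, 0.0477]
orientation: [0.0, 0.793, 0.609, 0.0]
force: [-1.1, 0.5, 1.4]
finger_gap: 0.0216
grasp_force: 29.3
```

Emit:
{"name": "step_arm", "arguments": {"motion": [[[0, 0, 3], 0, 0], [[0, 0, 5], 0, 0], [[0, 0, 5], 0, 0], [[0, 0, 5], 0, 0], [[-3, 2.8, 2.5], 0, 0], [[-3, 2.8, 0], 0, 0], [[-3, 2.8, 0], 0, 0], [[-3.3, 2.8, 0], 0, 0], [[-3.3, 3, 0], 0, 0], [[0, 0, 0], 0, 0]]}}

```text
clock: 9.9
tool_pos: [0.4241, -0.1388, 0.252]
orientation: [-0.002, 0.792, 0.61, -0.0]
force: [1.1, -1.1, -0.2]
finger_gap: 0.0214
grasp_force: 29.6
```

Emit:
{"name": "step_arm", "arguments": {"motion": [[[0, 0, -3], 0, 0], [[0, 0, -4], 0, 0], [[0, 0, -3], 0, 0], [[0, 0, 0], 0, 0], [[0, 0, 0], 0, 0]]}}

```text
clock: 10.4
tool_pos: [0.4288, -0.1433, 0.1527]
orientation: [-0.0, 0.793, 0.609, -0.0]
force: [0.6, -0.6, 0.5]
finger_gap: 0.021
grasp_force: 29.7
```

Emit:
{"name": "step_arm", "arguments": {"motion": [[[0, 0, -2], 0, 0], [[0, 0, -2], 0, 0], [[0, 0, -1], 0, 0], [[0, 0, 0], 0, 0], [[0, 0, 0], 0, 0]]}}

```text
clock: 10.9
tool_pos: [0.4293, -0.1435, 0.1035]
orientation: [0.001, 0.793, 0.609, 0.0]
force: [0.6, -0.4, -0.2]
finger_gap: 0.0214
grasp_force: 29.7
```

Emit:
{"name": "step_arm", "arguments": {"motion": [[[0, 0, -0.5], 0, 0], [[0, 0, -0.3], 0, 0], [[0, 0, 0], 0, 0], [[0, 0, 0], 0, 0]]}}

```text
clock: 11.3
tool_pos: [0.4285, -0.1429, 0.0944]
orientation: [0.0, 0.793, 0.609, 0.0]
force: [-0.6, -0.2, -0.7]
finger_gap: 0.0214
grasp_force: 29.7
```

Emit:
{"name": "step_arm", "arguments": {"motion": [[[0, 0, -0.3], 0, 0], [[0, 0, 0], 0, 0], [[0, 0, 0], 0, 0]]}}

```text
clock: 11.6
tool_pos: [0.4285, -0.1429, 0.0913]
orientation: [-0.0, 0.793, 0.609, 0.0]
force: [0.0, -0.5, -0.5]
finger_gap: 0.0215
grasp_force: 29.7
```

Emit:
{"name": "step_arm", "arguments": {"motion": [[[0, 0, -0.2], 0, 0], [[0, 0, 0], 0, 0], [[0, 0, 0], 0, 0]]}}

```text
clock: 11.9
tool_pos: [0.4288, -0.1431, 0.0893]
orientation: [0.0, 0.793, 0.609, 0.0]
force: [1.8, 0.9, -0.8]
finger_gap: 0.0212
grasp_force: 29.7
```

Emit:
{"name": "step_arm", "arguments": {"motion": [[[0, 0, -0.1], 0, 0], [[0, 0, 0], 0, 0], [[0, 0, 0], 0, 0]]}}

```text
clock: 12.2
tool_pos: [0.4289, -0.1432, 0.0885]
orientation: [0.0, 0.793, 0.609, 0.0]
force: [2.1, -0.1, 0.8]
finger_gap: 0.0211
grasp_force: 29.7
```

Emit:
{"name": "step_arm", "arguments": {"motion": [[[0, 0, -0.1], 0, 0], [[0, 0, 0], 0, 0], [[0, 0, 0], 0, 0]]}}

```text
clock: 12.5
tool_pos: [0.429, -0.1432, 0.0879]
orientation: [0.001, 0.793, 0.609, 0.0]
force: [2.6, -0.4, 6.2]
finger_gap: 0.0215
grasp_force: 30.2
```

Emit:
{"name": "step_arm", "arguments": {"motion": [[[0, 0, 0], 0, 0.4], [[0, 0, 0], 0, 0.6], [[0, 0, 0], 0, 1], [[0, 0, 0], 0, 1], [[0, 0, 2], 0, 1], [[0, 0, 4], 0, 1], [[0, 0, 5], 0, 1], [[0, 0, 5], 0, 1], [[0, 0, 2], 0, 1]]}}

```text
clock: 13.4
tool_pos: [0.4299, -0.1438, 0.2722]
orientation: [0.003, 0.793, 0.61, 0.001]
force: [1.3, 0.1, -0.3]
finger_gap: 0.0854
grasp_force: 0.0
```

```bash
python3 - <<'E'
from h import *
s=grab('side');print(r.get_obs()['tool_pos'])
print(fitcone(s,.579,-.371), fitcone(s,.584,-.285))
b=proj(s,[[.429,-.143,.098]]);print('crown top expected',b)
a=cv2.cvtColor(s['image'],cv2.COLOR_RGB2BGR)[180:400,200:400]; a=cv2.resize(a,None,fx=2.7,fy=2.7,interpolation=cv2.INTER_CUBIC)
for h in conesil(s,.4292,-.143,.0405,1): cv2.polylines(a,[((h.reshape(-1,1,2)-[200,180])*2.7).astype(np.int32)],True,(0,0,255),1)
cv2.imwrite('pics/m4.png',a)
E
```

```text
[ 0.43060577 -0.14428119  0.27368241]
(0.5785, -0.37, np.float32(41.193214)) (0.5984999999999999, -0.3075, np.float32(13.569283))
crown top expected [[249.66191873 243.71547927]]
```

View pics/m4.png

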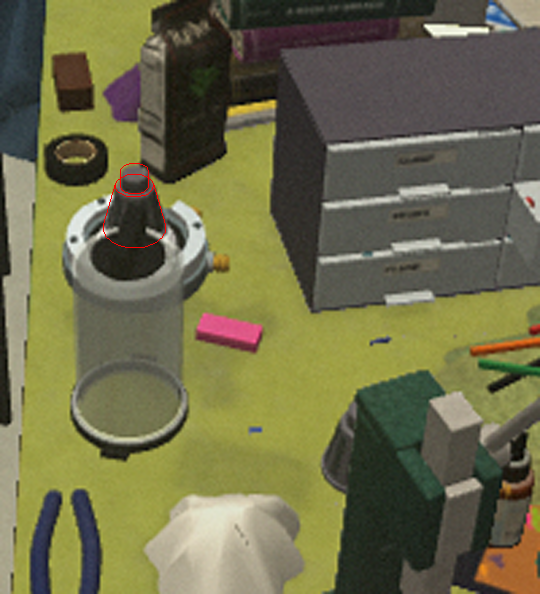

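Cone 0 sits upright on the cage (crown near (135,175)); cone 1 still at (0.579, −0.370). Fetch it.

Emit:
{"name": "step_arm", "arguments": {"motion": [[[2.4, -3.7, 0], 0, 1], [[2.4, -3.7, 0], 0, 1], [[2.4, -3.7, 0], 0, 1], [[2.4, -3.7, 0], 0, 1], [[2.4, -3.7, 0], 0, 1], [[2.4, -3.7, -2], 0, 1], [[0.5, -0.4, -4], 0, 1], [[0, 0, -5], 0, 1], [[0, 0, -3], 0, 1], [[0, 0, 0], 0, 1]]}}

```text
clock: 14.45
tool_pos: [0.574, -0.3662, 0.1199]
orientation: [-0.007, 0.793, 0.609, -0.001]
force: [-0.6, 0.5, 0.2]
finger_gap: 0.0856
grasp_force: 0.0
```

Emit:
{"name": "step_arm", "arguments": {"motion": [[[0, 0, -2], 0, 1], [[0, 0, -2], 0, 1], [[0, 0, 0], 0, 1], [[0, 0, 0], 0, 1]]}}

```text
clock: 14.85
tool_pos: [0.5779, -0.3693, 0.0888]
orientation: [0.001, 0.793, 0.61, 0.0]
force: [-0.4, -1.5, 0.9]
finger_gap: 0.0856
grasp_force: 0.0
```

```bash
python3 - <<'E'
from h import *
s=grab('side'); print(r.get_obs()['tool_pos'],r.get_obs()['force'],fitcone(s,.579,-.371))
E
```

```text
[ 0.57831281 -0.36960162  0.08945897] [-0.02077496  0.83726959 -0.41586465] (0.5785, -0.3695, np.float32(41.885338))
```

Emit:
{"name": "step_arm", "arguments": {"motion": [[[0, -0.05, -2], 0, 1], [[0, 0, -1.5], 0, 1], [[0, 0, -0.7], 0, 1], [[0, 0, 0], 0, 0.4], [[0, 0, 0], 0, 0], [[0, 0, 0], 0, 0], [[0, 0, 0], 0, 0], [[0, 0, 0], 0, 0], [[0, 0, 0], 0, 0]]}}

```text
clock: 15.8
tool_pos: [0.5777, -0.3697, 0.0459]
orientation: [0.001, 0.793, 0.609, 0.0]
force: [-0.2, -0.3, 2.1]
finger_gap: 0.0212
grasp_force: 29.2
```

Emit:
{"name": "step_arm", "arguments": {"motion": [[[0, 0, 3], 0, 0], [[0, 0, 5], 0, 0], [[0, 0, 5], 0, 0], [[0, 0, 5], 0, 0], [[-2.4, 3.7, 2.5], 0, 0], [[-2.4, 3.7, 0], 0, 0], [[-2.4, 3.7, 0], 0, 0], [[-2.5, 3.8, 0], 0, 0], [[-2.5, 3.8, 0], 0, 0], [[-2.6, 3.9, 0], 0, 0]]}}

```text
clock: 16.8
tool_pos: [0.4285, -0.1425, 0.2499]
orientation: [0.0, 0.793, 0.609, 0.0]
force: [-0.1, 0.1, -0.4]
finger_gap: 0.0211
grasp_force: 29.6
```

Emit:
{"name": "step_arm", "arguments": {"motion": [[[0, 0, 0], 0, 0], [[0, 0, -3], 0, 0], [[0, 0, -4], 0, 0], [[0, 0, -3], 0, 0], [[0, 0, 0], 0, 0], [[0, 0, 0], 0, 0]]}}

```text
clock: 17.4
tool_pos: [0.4301, -0.1443, 0.1504]
orientation: [-0.0, 0.793, 0.609, -0.0]
force: [0.1, 0.1, -0.2]
finger_gap: 0.0215
grasp_force: 29.6
```

Emit:
{"name": "step_arm", "arguments": {"motion": [[[-0.1, 0.1, -1.5], 0, 0], [[0, 0, -1.5], 0, 0], [[0, 0, -0.6], 0, 0], [[0, 0, 0], 0, 0], [[0, 0, 0], 0, 0]]}}

```text
clock: 17.9
tool_pos: [0.4297, -0.1435, 0.1152]
orientation: [0.001, 0.793, 0.609, 0.0]
force: [0.4, 0.1, -0.3]
finger_gap: 0.0214
grasp_force: 29.6
```

Emit:
{"name": "step_arm", "arguments": {"motion": [[[0, 0, -0.5], 0, 0], [[0, 0, -0.2], 0, 0], [[0, 0, 0], 0, 0], [[0, 0, 0], 0, 0]]}}

```text
clock: 18.3
tool_pos: [0.4288, -0.143, 0.107]
orientation: [-0.0, 0.793, 0.609, -0.0]
force: [-0.5, 0.6, -0.5]
finger_gap: 0.0216
grasp_force: 29.6
```

Emit:
{"name": "step_arm", "arguments": {"motion": [[[0, 0, -0.2], 0, 0], [[0, 0, 0], 0, 0], [[0, 0, 0], 0, 0]]}}

```text
clock: 18.6
tool_pos: [0.4285, -0.1428, 0.1048]
orientation: [-0.0, 0.793, 0.609, -0.0]
force: [-1.7, -0.1, -1.2]
finger_gap: 0.0215
grasp_force: 29.6
```

Emit:
{"name": "step_arm", "arguments": {"motion": [[[0, 0, -0.1], 0, 0], [[0, 0, 0], 0, 0], [[0, 0, 0], 0, 0]]}}

```text
clock: 18.9
tool_pos: [0.4286, -0.1429, 0.104]
orientation: [-0.0, 0.793, 0.609, -0.0]
force: [-2.9, 1.2, 2.1]
finger_gap: 0.0213
grasp_force: 29.8
```

Emit:
{"name": "step_arm", "arguments": {"motion": [[[-0.05, 0, -0.1], 0, 0], [[0, 0, 0], 0, 0], [[0, 0, 0], 0, 0]]}}

```text
clock: 19.2
tool_pos: [0.4286, -0.1431, 0.1035]
orientation: [0.0, 0.793, 0.609, 0.0]
force: [-1.7, 0.1, 6.4]
finger_gap: 0.0211
grasp_force: 30.1
```

Emit:
{"name": "step_arm", "arguments": {"motion": [[[0, 0, 0], 0, 0.4], [[0, 0, 0], 0, 0.6], [[0, 0, 0], 0, 1], [[0, 0, 0], 0, 1], [[0, 0, 2], 0, 1], [[0, 0, 4], 0, 1], [[0, 0, 5], 0, 1], [[0, 0, 4], 0, 1], [[0, 5, 0], 0, 1], [[0, 5, 0], 0, 1]]}}

```text
clock: 20.2
tool_pos: [0.4293, -0.0433, 0.2545]
orientation: [0.002, 0.794, 0.608, 0.001]
force: [-0.4, 1.3, -0.0]
finger_gap: 0.0854
grasp_force: 0.0
```

```bash
python3 - <<'E'
from h import *
s=grab('side');t=grab('top');print(r.get_obs()['tool_pos'])
a=cv2.cvtColor(s['image'],cv2.COLOR_RGB2BGR)[190:380,200:300]; b=cv2.cvtColor(t['image'],cv2.COLOR_RGB2BGR)[195:265,290:420]
a=cv2.resize(a,None,fx=3,fy=3,interpolation=cv2.INTER_CUBIC); b=cv2.resize(b,None,fx=3.8,fy=3.8,interpolation=cv2.INTER_CUBIC)
for z0 in(.0402,.0576):
  for h in conesil(s,.4287,-.143,z0,1): cv2.polylines(a,[((h.reshape(-1,1,2)-[200,190])*3).astype(np.int32)],True,(0,0,255),1)
c=np.array([.42,-.305,0]);A=np.radians(75)
d=np.array([np.cos(A),np.sin(A),0]);n=np.array([-d[1],d[0],0])
P=[c+d*i*.028+n*j*.007+[0,0,.17] for i,j in((-1,-1),(1,-1),(1,1),(-1,1))]
for im,f,o,k in((a,s,[200,190],3),(b,t,[290,195],3.8)): cv2.polylines(im,[((proj(f,P)-o)*k).astype(np.int32).reshape(-1,1,2)],True,(255,0,255),1)
C=np.zeros((570,800,3),np.uint8); C[:,:300]=a; C[:b.shape[0],302:302+b.shape[1]]=b
cv2.imwrite('pics/m5.png',C)
E
```

```text
[ 0.42758418 -0.03788642  0.25335951]
```

View pics/m5.png

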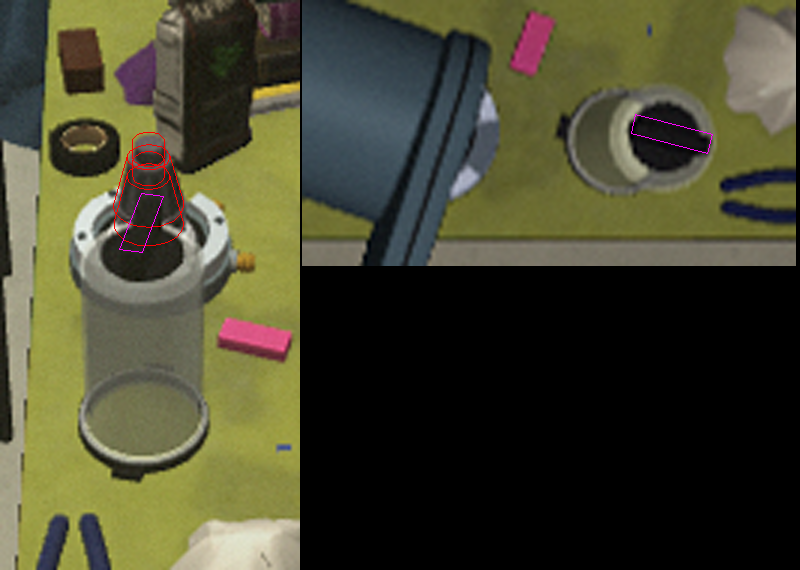

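The bar overlay matches the bowl in both views, but the cone crown in the side view appears near (148,152), lower than the drawn upper outline; zooming in without overlay.

```bash
python3 - <<'E'
from h import *
s=grab('side')
a=cv2.cvtColor(s['image'],cv2.COLOR_RGB2BGR)[215:300,215:290]
a=cv2.resize(a,None,fx=7,fy=7,interpolation=cv2.INTER_CUBIC); a=cv2.convertScaleAbs(a,alpha=1.7,beta=10); cv2.imwrite('pics/m6.png',a)
for z in(.0402,.0576): print('crown top c',(proj(s,[[.4287,-.143,z+.058]])-[215,215])*7,'shoulder',(proj(s,[[.4287,-.143,z+.044]])-[215,215])*7,'rim front',(proj(s,[[.4287,-.169,z]])-[215,215])*7)
E
```

```text
crown top c [[241.67122196 200.51350652]] shoulder [[241.83676798 236.58800662]] rim front [[244.84610726 398.40784403]]
crown top c [[241.46225162 154.97631921]] shoulder [[241.63067165 191.67709879]] rim front [[244.66607919 354.92665734]]
```

View pics/m6.png

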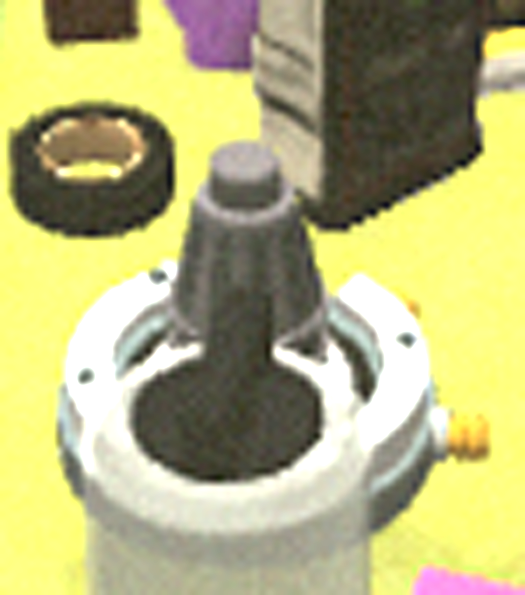

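Crown top at (247,160) matches the predicted upper cone (241,155): both cones are down and upright. Fetch the bowl.

Emit:
{"name": "step_arm", "arguments": {"motion": [[[0, -4, 0], 0, 1], [[0, -4.5, 0], 0, 1], [[-0.2, -4.5, 0], 0, 1], [[-0.2, -4.5, 0], 0, 1], [[-0.2, -4.5, 0], 0, 1], [[-0.2, -4.5, 0], 0, 1], [[0, 0, 0], 0, 1], [[0, 0, 0], 0, 1]]}}

```text
clock: 21.15
tool_pos: [0.4193, -0.3096, 0.252]
orientation: [-0.001, 0.794, 0.608, -0.0]
force: [-0.9, 0.4, -0.3]
finger_gap: 0.085
grasp_force: 0.0
```

Emit:
{"name": "step_arm", "arguments": {"motion": [[[0, 0.5, -3], 0, 1], [[0, 0, -3], 0, 1], [[0, 0, -2.5], 0, 1], [[0, 0, -1.2], 0, 1], [[0, 0, 0], 0, 1], [[0, 0, 0], 0, 0.4], [[0, 0, 0], 0, 0], [[0, 0, 0], 0, 0], [[0, 0, 0], 0, 0], [[0, 0, 0], 0, 0]], "force": 60}}

```text
clock: 22.15
tool_pos: [0.4204, -0.3032, 0.1566]
orientation: [0.0, 0.793, 0.609, -0.0]
force: [-4.6, 3.8, 25.8]
finger_gap: 0.0124
grasp_force: 47.9
```

Emit:
{"name": "step_arm", "arguments": {"motion": [[[0, 0, 0], 0, 0], [[0, 0, 0], 0, 0], [[0, 0, 3], 0, 0], [[0, 0, 4], 0, 0], [[0, 0, 5], 0, 0], [[0, 0, 5], 0, 0], [[0, 0, 0.5], 0, 0], [[0, 0, 0], 0, 0]]}}

```text
clock: 22.95
tool_pos: [0.4205, -0.3032, 0.3317]
orientation: [0.001, 0.793, 0.609, 0.0]
force: [-0.6, 0.7, -4.4]
finger_gap: 0.0123
grasp_force: 59.9
```

Emit:
{"name": "step_arm", "arguments": {"motion": [[[0.2, 3.2, 0], 0, 0], [[0.2, 3.2, 0], 0, 0], [[0.2, 3.2, 0], 0, 0], [[0.1, 3.2, 0], 0, 0], [[0.1, 3.2, 0], 0, 0], [[0, 0, 0], 0, 0], [[0, 0, 0], 0, 0], [[0, 0, 0], 0, 0]]}}

```text
clock: 23.75
tool_pos: [0.4278, -0.1434, 0.3294]
orientation: [-0.001, 0.793, 0.609, -0.001]
force: [0.7, 0.3, -3.7]
finger_gap: 0.0123
grasp_force: 59.9
```

```bash
python3 - <<'E'
from h import *
s=grab('side');o=r.get_obs();print(o['tool_pos'],o['force'],o['orientation'])
a=cv2.cvtColor(s['image'],cv2.COLOR_RGB2BGR)[60:300,190:320]; a=cv2.resize(a,None,fx=2.5,fy=2.5,interpolation=cv2.INTER_CUBIC)
p=o['tool_pos']; z=p[2]-.1563
for q,h in((.039,0.),(.039,.146)):
  P=proj(s,np.c_[p[0]+q*np.cos(th),p[1]+q*np.sin(th),z+h+0*th]); cv2.polylines(a,[((P-[190,60])*2.5).astype(np.int32).reshape(-1,1,2)],True,(0,0,255),1)
cv2.imwrite('pics/m7.png',a)
E
```

```text
[ 0.42794672 -0.14364926  0.32975398] [-0.09448015  0.81420877 -3.30157308] [-9.44937508e-04  7.93109415e-01  6.09078204e-01 -5.51470960e-04]
```

View pics/m7.png

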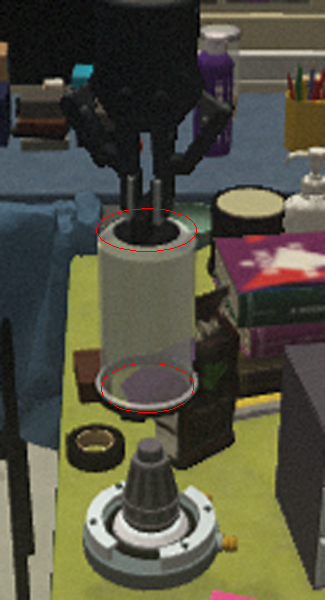

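Bowl hangs upright, centred over the cones. Lowering.

Emit:
{"name": "step_arm", "arguments": {"motion": [[[0.1, 0.1, -2], 0, 0], [[0, 0, -3], 0, 0], [[0, 0, -3], 0, 0], [[0, 0, -2], 0, 0], [[0, 0, -1.5], 0, 0], [[0, 0, -1], 0, 0], [[0, 0, 0], 0, 0], [[0, 0, 0], 0, 0]]}}

```text
clock: 24.6
tool_pos: [0.4295, -0.1425, 0.2063]
orientation: [0.0, 0.793, 0.609, 0.0]
force: [0.5, -0.5, -1.7]
finger_gap: 0.0123
grasp_force: 59.9
```

Emit:
{"name": "step_arm", "arguments": {"motion": [[[0, 0, -0.6], 0, 0], [[0, 0, -0.5], 0, 0], [[0, 0, 0], 0, 0], [[0, 0, 0], 0, 0]]}}

```text
clock: 25.0
tool_pos: [0.4293, -0.1419, 0.195]
orientation: [0.0, 0.793, 0.61, -0.0]
force: [0.9, 0.3, -2.6]
finger_gap: 0.0126
grasp_force: 59.9
```

Rim ≈ 39 mm, no contact. Continue through the collar.

Emit:
{"name": "step_arm", "arguments": {"motion": [[[0, -0.05, -0.4], 0, 0], [[0, 0, -0.4], 0, 0], [[0, 0, 0], 0, 0], [[0, 0, 0], 0, 0]]}}

```text
clock: 25.4
tool_pos: [0.4292, -0.1424, 0.1868]
orientation: [-0.0, 0.793, 0.609, -0.0]
force: [1.0, 0.7, -3.1]
finger_gap: 0.0126
grasp_force: 59.9
```

Emit:
{"name": "step_arm", "arguments": {"motion": [[[0, 0, -0.3], 0, 0], [[0, 0, -0.2], 0, 0], [[0, 0, 0], 0, 0], [[0, 0, 0], 0, 0]]}}

```text
clock: 25.8
tool_pos: [0.4293, -0.1425, 0.182]
orientation: [0.0, 0.793, 0.609, 0.0]
force: [0.4, 0.0, -2.2]
finger_gap: 0.0123
grasp_force: 60.0
```

Emit:
{"name": "step_arm", "arguments": {"motion": [[[0, 0, -0.3], 0, 0], [[0, 0, -0.2], 0, 0], [[0, 0, 0], 0, 0], [[0, 0, 0], 0, 0]]}}

```text
clock: 26.2
tool_pos: [0.4298, -0.1428, 0.178]
orientation: [0.001, 0.793, 0.609, 0.0]
force: [-0.9, 0.6, 8.4]
finger_gap: 0.0125
grasp_force: 61.2
```

Emit:
{"name": "step_arm", "arguments": {"motion": [[[0, 0, -0.1], 0, 0], [[0, 0, 0], -0.08, 0], [[0, 0, 0], -0.1, 0], [[0, 0, 0], -0.1, 0], [[0, 0, 0], -0.1, 0], [[0, 0, 0], 0, 0]]}}

```text
clock: 26.8
tool_pos: [0.431, -0.1427, 0.1776]
orientation: [0.002, 0.894, 0.447, 0.002]
force: [1.4, 2.2, 9.3]
finger_gap: 0.0121
grasp_force: 61.4
```

```bash
python3 - <<'E'
from h import *
o=r.get_obs(); q=o['orientation']; print(o['tool_pos'],o['force'],o['moment'],np.degrees(2*np.arctan2(q[2],q[1])))
E
```

```text
[ 0.43103304 -0.14274623  0.17761278] [1.38463681 2.24680002 9.34642133] [ 0.52022346  0.00437457 -0.13821978] 53.15096369128667
```

Turning smoothly (22° so far, low torque). Continue.

Emit:
{"name": "step_arm", "arguments": {"motion": [[[0, 0, 0], -0.1, 0], [[0, 0, 0], -0.1, 0], [[0, 0, 0], -0.1, 0], [[0, 0, 0], -0.1, 0], [[0, 0, 0], -0.1, 0], [[0, 0, 0], -0.08, 0], [[0, 0, 0], 0, 0]]}}

```text
clock: 27.5
tool_pos: [0.4305, -0.1432, 0.1775]
orientation: [0.001, 0.985, 0.173, 0.001]
force: [-0.8, 0.5, 8.5]
finger_gap: 0.012
grasp_force: 61.4
```

```bash
python3 - <<'E'
from h import *
o=r.get_obs(); q=o['orientation']; print(o['tool_pos'],o['force'],o['moment'],np.degrees(2*np.arctan2(q[2],q[1])))
E
```

```text
[ 0.43045852 -0.1432084   0.17749059] [-0.80286884  0.45613701  8.45428137] [ 0.1162478   0.20057822 -0.23556808] 19.963231856452417
```

Emit:
{"name": "step_arm", "arguments": {"motion": [[[0, 0, 0], -0.04, 0], [[0, 0, 0], -0.03, 0], [[0, 0, 0], 0, 0], [[0, 0, 0], 0, 0]]}}

```text
clock: 27.9
tool_pos: [0.4308, -0.143, 0.1776]
orientation: [0.001, 0.99, 0.14, 0.002]
force: [0.2, 1.4, 8.3]
finger_gap: 0.0124
grasp_force: 61.4
```

```bash
python3 - <<'E'
from h import *
o=r.get_obs(); q=o['orientation']; print(o['tool_pos'],o['force'],o['moment'],np.degrees(2*np.arctan2(q[2],q[1])))
E
```

```text
[ 0.43075401 -0.14300943  0.17755332] [0.17959452 1.40390984 8.27888965] [0.24169884 0.00237249 0.08634679] 16.0959176877289
```

Emit:
{"name": "step_arm", "arguments": {"motion": [[[0, 0, 0], -0.03, 0], [[0, 0, 0], 0, 0], [[0, 0, 0], 0, 0]]}}

```text
clock: 28.2
tool_pos: [0.4308, -0.1429, 0.1775]
orientation: [0.001, 0.992, 0.125, 0.002]
force: [1.0, 1.8, 8.7]
finger_gap: 0.0121
grasp_force: 61.4
```

```bash
python3 - <<'E'
from h import *
o=r.get_obs(); q=o['orientation']; print(o['tool_pos'],o['force'],o['moment'],np.degrees(2*np.arctan2(q[2],q[1])))
E
```

```text
[ 0.43076658 -0.14290966  0.177525  ] [0.98688277 1.8109244  8.74616973] [ 0.36368576 -0.00301778  0.12590793] 14.3795204542602
```

Emit:
{"name": "step_arm", "arguments": {"motion": [[[0, 0, 0], -0.04, 0], [[0, 0, 0], 0, 0], [[0, 0, 0], 0, 0]]}}

```text
clock: 28.5
tool_pos: [0.4307, -0.1425, 0.1775]
orientation: [0.001, 0.994, 0.106, 0.002]
force: [0.6, 1.7, 8.6]
finger_gap: 0.0123
grasp_force: 61.8
```

```bash
python3 - <<'E'
from h import *
o=r.get_obs(); q=o['orientation']; print(o['tool_pos'],o['force'],o['moment'],np.degrees(2*np.arctan2(q[2],q[1])))
E
```

```text
[ 0.43067834 -0.14253445  0.17751011] [0.57599247 1.73248977 8.64566858] [ 0.62693627 -0.06312911  0.57752564] 12.141547282326059
```

Torque jumped to 0.58 N·m: the stop is reached. Relax, release and withdraw.

Emit:
{"name": "step_arm", "arguments": {"motion": [[[0, 0, 0.2], 0.02, 0], [[0, 0, 0], 0, 0], [[0, 0, 0], 0, 0.4], [[0, 0, 0], 0, 0.7], [[0, 0, 0], 0, 1], [[0, 0, 0], 0, 1], [[0, 0, 2], 0, 1], [[0, 0, 4], 0, 1], [[0, 0, 4], 0, 1], [[0, 3, 2], 0, 1]]}}

```text
clock: 29.5
tool_pos: [0.4306, -0.1151, 0.3011]
orientation: [0.002, 0.994, 0.113, 0.002]
force: [0.9, 0.3, 0.3]
finger_gap: 0.0855
grasp_force: 0.0
```

Emit:
{"name": "step_arm", "arguments": {"motion": [[[-2, -4, 2], 0, 1], [[-2, -5, 2], 0, 1], [[0, -5, 0], 0, 1], [[0, -5, 0], 0, 1], [[0, -5, 0], 0, 1], [[0, -5, 0], 0, 1], [[0, 0, 0], 0, 1]]}}

```text
clock: 30.2
tool_pos: [0.3906, -0.4017, 0.333]
orientation: [-0.0, 0.994, 0.113, -0.001]
force: [1.2, 0.4, -0.2]
finger_gap: 0.0855
grasp_force: 0.0
```

```bash
python3 - <<'E'
from h import *
s=grab('side');t=grab('top');print(r.get_obs()['tool_pos'])
a=cv2.cvtColor(s['image'],cv2.COLOR_RGB2BGR)[190:310,205:295]; b=cv2.cvtColor(t['image'],cv2.COLOR_RGB2BGR)[195:260,290:355]
a=cv2.resize(a,None,fx=4,fy=4,interpolation=cv2.INTER_CUBIC); b=cv2.resize(b,None,fx=6.6,fy=6.6,interpolation=cv2.INTER_CUBIC)
C=np.zeros((480,800,3),np.uint8); C[:,:360]=a; C[:b.shape[0],365:365+b.shape[1]]=b
cv2.imwrite('pics/m8.png',C)
c=np.array([.4288,-.143,0])
for f,o,k,n in((s,[205,190],4,'side'),(t,[290,195],6.6,'top')):
  for z in(.166,.169): print(n,z,((proj(f,[c+[0,0,z+.024]])-o)*k+[365*(n=='top'),0]).round(1))
E
```

```text
[ 0.39129946 -0.39681174  0.33402343]
side 0.166 [[177.6  72. ]]
side 0.169 [[177.6  67.1]]
top 0.166 [[618.7 210.5]]
top 0.169 [[619.6 210.3]]
```

View pics/m8.png

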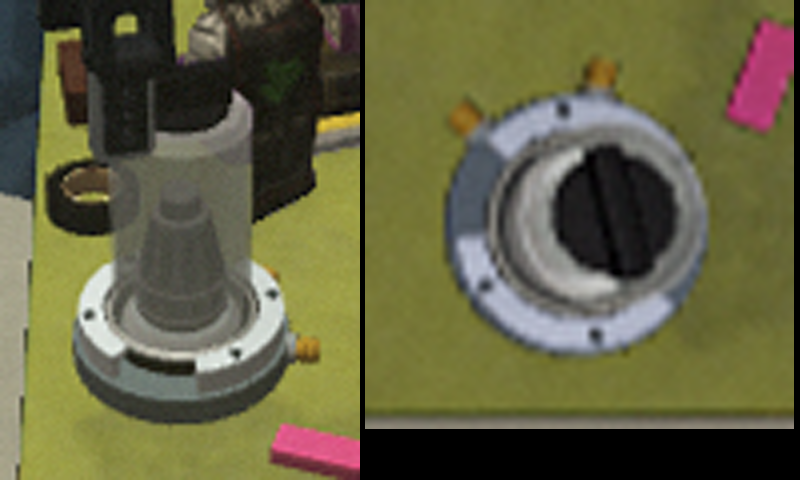

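Bowl is locked upright over the two straight cones, its bar (600,155)–(635,270) along the tails' midline; the gripper is clear of everything.

```bash
python3 -c "
from rig import r
print(r.close_job())"
```

```text
the job is handed in; nothing more can be done
None
```

The filter is serviced and the job is handed in: both cones (only two were there) are nested fully down on the cage, and the bowl is back over them, turned clockwise to its stop and locked. No verdict came back at hand-in.

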